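# Read the tonewood balance and lay it on its cork rest

### The arm

A 6-joint arm with a two-finger parallel gripper is mounted at the origin on the work surface. World frame = base frame: x ahead of the robot, y to its left, z up, the work surface at z = 0. Lengths are in m, angles in rad, forces in N, time in s.
With the tool pointing down it reaches from about 0.35 to 0.85 m from the base axis. Payload 8.1 kg.
Tool frame: the origin (TCP) lies on the centre line of the jaws, within the pads' length; the fingertips stand 17 mm ahead of it and the grasp point (between the pads) lies 2 mm behind it; z points along the fingers, y is the line along which they close (so a half turn about z gives the same grasp; the last joint's range is limited). The gripper opens to 93 mm and grips with 3 to 60 N. Pads are 15 mm wide; open, the fingers measure 128 mm over their backs; the gripper's body (75 mm by 188 mm) begins 65 mm behind the grasp point.
Start: joints at [1.217, 0.13, 1.488, -0, 1.523, -0.085], TCP at [0.159, 0.578, 0.236] pointing down, gripper open.
Joint ranges: [-2.96, 2.96], [-0.89, 2.26], [0.02, 2.5], [-1.34, 4.48], [0, 2.73], [-2.66, 2.66]. Speed limits (rad/s): [2.39, 2.39, 2.79, 3.14, 3.14, 3.14].

### API

Orientations are given as a rotation vector (axis times angle).
In Python, from plant import telemetry, viewer, order gives the robot as it stands.
- The arm moves only by the tool send_rows, never from a script. Its argument "plan" is a list that holds one entry, the list of rows, each a list of 5 numbers: the closure, from -1 (fully open) to 1 (shut), then the shift along the world's x, y, z normalised to -1 to 1, where 1 is 0.2 m, then the turn about the world's z normalised to -1 to 1, where 1 is 60 degrees. A call has 1 to 20 rows; each row is the pose to reach, as a shift and turn from the pose commanded when the call began; what a row does not reach only later rows make up. A row lasts 1/12 s, in which the tool goes at most 41.7 mm and 7.16 degrees, less where a joint would pass 70% of its speed; a pose out of reach is approached as far as the arm can. A call with a number of a shift or a turn outside -1 to 1 is refused whole. A call with a gripper value outside its range is refused whole. The fingers move at their own pace and stop on an object; "force" is the grip in N (left out, the last holds). Time passes only in rows, so rows that repeat a pose let the fingers close. It gives the time, the measured TCP pose, the force, the opening and the grip force at its end, in the units of the state.
- telemetry.read_state(): the state, without advancing time (a new reading comes with each control period).
- viewer.read_camera(name): name is "scene" or "top" or "wrist"; returns (picture, depth): 384x512x3 uint8, blue, green, red; 384x512 float32, m along the optical axis (not along the pixel's ray), 0 where there is no reading.
- viewer.calibration(name): a dict with "camera_matrix" (3x3 intrinsics, pixels), "extrinsics" (4x4, takes a point from camera to world coordinates); the wrist camera has in their place "hand_eye" (4x4, takes a point from camera to tool coordinates, whose origin is the TCP and whose axes are the flange's). Camera axes: x right, y up, looking along -z (the intrinsics and any distortion apply to the point x, -y, -z); pixel columns grow to the right and rows downward; lengths in m; the calibration is good to about 2 mm. A picture is of the moment at which its call begins: read the wrist's pose just before it. calibration takes no time and is no camera call.
- order.close_job(): hands the job in; it is judged then, once.
The state is a dict: "t": time; "q": joint angles; "dq": joint speeds; "joint_torque": joint torques, N m; "tool_pos": TCP position; "orientation": TCP orientation; "force": force on the tool from outside, world axes, zero at the start; "wrist_torque": the same for the moment, N m; "opening": finger opening in m; "gripper_force": force on a finger pad.
Only numpy, scipy, OpenCV 4.12 (cv2) and the standard library are available. Lean on these libraries where they do the work, as an engineer would, in place of code of your own. Each camera call takes 0.05 s, during which the arm holds its last target. There are 200 camera calls.

### The job

The weighing beam with the two violin billets is top-heavy and lies with its left end down on the red rest. Working only by the orange knob of the spring tiller, raise the beam until its red pointer is level with the green flag and keep it balanced there for at least six seconds without a break while the reading is taken; then let it down gently, right end on the cork rest, and let go. Do not touch the beam, billets or brass weight, do not let the beam slam onto either rest, do not wind the tiller spring to its stop, and leave the other things on the bench alone.

Things in the scene. Friction and masses are not known exactly. Their poses are not given: they have to be found in the camera images.
- stand: Fixed weighing stand: wooden base 170 x 680 x 18 mm, green cheeks, red rest under the left (+y) tray, cork rest under the right (-y) tray, scale post at the left end. Origin: on the bench, straight below the beam's pivot; at yaw 0 its x axis points away from the robot, y left along the beam, z up. The axle runs along x, 140 mm above the origin.
- rocker (a joint): Tilt of the whole weighing beam on its stand about the axle, rad: 0 level, positive = left end up, right end down. Stops at -0.2 (left tray on the red rest: the start) and +0.2 (right tray on the cork rest). Nearly frictionless and top-heavy: it falls away from level to either side. Reaching a rest slower than 0.25 rad/s is gentle, faster is a slam.
- tiller (a joint): Spring tiller's angle relative to the beam, rad, same axle and sign: positive = knob moved right (stand -y), which turns the beam right end down. 0 = spring relaxed. Coil spring between tiller and beam, nominally 0.22 N m per rad, damping 0.02 N m s. Hard stop at +-1.1; beyond +-0.9 counts as wound to the stop. Lifting the beam off its rest takes about 0.15 to 0.6.
- tiller_knob (a point): Centre of the orange ball knob, 36 mm in diameter, on top of the upright steel tiller (bar 8 x 12 mm, 50 g with knob); grip it from above. It is 85 mm from the beam's centre plane on the robot's side (stand x = -85 mm) and circles the axle at 130 mm radius: with a = rocker + tiller it is at stand y = -130 sin a, z = 140 + 130 cos a mm.
- pointer_tip (a point): Tip of the red pointer at the left end of the beam, 300 mm from the axle: its height above the bench is 140 + 300 sin(rocker) mm.
- flag_mark (a point): Reading to set: centre of height of the green flag plate (6 x 34 x 30 mm, white centre line) clipped to the scale post just left of the pointer tip, 318 mm from the axle. Its height differs between runs, within 24 mm of the axle's. Level means pointer tip within the plate's 30 mm height, +-15 mm of its line.
- bar: Wooden cross bar of the beam, 24 x 330 x 18 mm, with an aluminium tray 112 x 122 mm at each end, centred 220 mm from the axle, and the red pointer; origin on the axle. Not to be touched. Whole beam: inertia about the axle nominally 0.054 kg m2. With the tiller knob held still it topples with a time constant of about 0.6 to 0.9 s.
- billet_left: Pale wooden billet 100 x 110 x 56 mm strapped on the left tray, nominally 0.4 kg, origin at its centre, 220 mm left of the axle and 20 mm above it. Not to be touched. The two billets' masses differ a little, giving the beam an unknown constant imbalance of up to 0.035 N m either way.
- billet_right: Darker wooden billet of the same size and nominal mass, strapped on the right tray. Not to be touched.
- ballast: Brass cylinder, 34 mm in diameter, 30 mm tall, on a rod above the axle, nominally 0.22 kg, varies; origin at its centre, 90 mm above the axle. Not to be touched. With the billets it makes the beam top-heavy: overturning torque of the whole beam nominally 0.325 N m per rad of tilt (0.285 to 0.385 as this mass varies).
- varnish_jar: Bystander: amber jar, 70 mm wide, 100 mm tall, origin under its centre.
- mug: Bystander: white mug, 80 mm wide, 90 mm tall.
- block_plane: Bystander: small steel block plane, 150 x 45 x 60 mm.
- brush: Bystander: brush lying on the bench.
- screwdriver: Bystander: screwdriver lying on the bench.
- offcut: Bystander: pale wooden offcut 120 x 50 x 30 mm.
- glue_can: Bystander: blue can, 66 mm wide, 90 mm tall.

How it is judged:
On the way:
1. The pointer tip stays within 15 mm of the flag's height for 6 s on end (z of pointer_tip in the frame of flag_mark between -0.015 and 0.015 m), for 6 s.
At the end, for the whole second after the job is handed in: The beam lies still with its right end on the cork rest (tilt above 0.18 rad, slower than 0.15 rad/s), the tiller is let go (within 0.25 rad of relaxed) (value of joint rocker above 0.18 rad and velocity of joint rocker between -0.15 and 0.15 rad/s and value of joint tiller between -0.25 and 0.25 rad); the robot touches nothing.
It fails at once if The beam slams onto a rest (faster than 0.25 rad/s within the last 0.02 rad) ((value of joint rocker above 0.18 rad and velocity of joint rocker above 0.25 rad/s) or (value of joint rocker below -0.18 rad and velocity of joint rocker below -0.25 rad/s)).
It fails at once if The robot touches the beam, a billet or the brass weight (contact force between any of the arm, the fingers and bar above 0.5 N or contact force between any of the arm, the fingers and billet_left above 0.5 N or contact force between any of the arm, the fingers and billet_right above 0.5 N or contact force between any of the arm, the fingers and ballast above 0.5 N).
It fails at once if The tiller spring is wound to its stop (beyond 0.9 rad) (value of joint tiller above 0.9 rad or value of joint tiller below -0.9 rad).
It fails at once if Something else on the bench is moved by more than 30 mm (distance of any of varnish_jar, mug, block_plane, brush, screwdriver, offcut, glue_can from where it was at the start of the episode above 0.03 m).
It also fails if it takes over 61 s, if anything falls off the work surface, if the arm or the gripper's body presses on something with over 40 N, if the wrist force passes 120 N, or if a joint passes its speed limit or range.

## Working session

There is one attempt and no reset: what is moved stays moved. The work goes in short steps, Python scripts to look and compute and a tool call to move; the robot and the scene stay as the last step left them, time stands still between calls to the robot, and variables do not carry over. Pictures are saved under pics/ and viewed, at most 10 in all, crops included, and the job is handed in when it is done.

Besides the shell and the picture viewer there is one more tool, called after "Call:" by a JSON object that holds its "name" and its "arguments". send_rows: Moves the arm, as the interface text tells. Scaled input: -1 to 1 covers 0.2 m each way for a shift and 60 degrees each way for a turn. Its arguments: {"type":"object","properties":{"plan":{"type":"array"},"force":{"type":"number"}},"required":["plan"]}

```bash
mkdir -p pics
python3 - <<'E'
from plant import telemetry, viewer, order
import cv2,numpy as np
s=telemetry.read_state();print(s)
for n in ("scene","top"):
    p,d=viewer.read_camera(n);cv2.imwrite(f"pics/{n}0.png",p);np.save(f"pics/{n}0.npy",d)
    c=viewer.calibration(n);print(n,c)
E
```

```text
{'t': 0.0, 'q': array([ 1.21661392e+00,  1.31129732e-01,  1.48927348e+00,  1.25056120e-05,
        1.52298866e+00, -8.53860691e-02]), 'dq': array([-0.00015699,  0.00171501, -0.00074532, -0.00175986, -0.00067679,
       -0.00173876]), 'joint_torque': array([-2.47828866e-03, -5.59841073e+01, -4.91761279e+01,  7.62085430e-02,
        3.58205033e-02, -1.76065969e-04]), 'tool_pos': array([0.15912371, 0.57796368, 0.23460938]), 'orientation': array([-4.20900941e-01, -3.11286012e+00,  2.75358794e-03]), 'force': array([ 0.12348189,  0.24361597, -0.33576112]), 'wrist_torque': array([-0.0229344 ,  0.0551371 ,  0.00346383]), 'gripper_force': 0.0, 'opening': 0.09292501390537483}
scene {'camera_matrix': array([[470.97605322,   0.        , 257.83441771],
       [  0.        , 470.97605322, 193.57604682],
       [  0.        ,   0.        ,   1.        ]]), 'extrinsics': array([[-0.81322527, -0.46620226,  0.34831038,  1.05475358],
       [ 0.58193983, -0.64810442,  0.49122977,  0.71727476],
       [-0.00327093,  0.60217614,  0.79835656,  1.32379119],
       [ 0.        ,  0.        ,  0.        ,  1.        ]])}
top {'camera_matrix': array([[412.5320756 ,   0.        , 249.81681125],
       [  0.        , 412.5320756 , 187.23502909],
       [  0.        ,   0.        ,   1.        ]]), 'extrinsics': array([[-0.00492023,  0.99404563, -0.10885345,  0.36502193],
       [-0.99977871, -0.00266357,  0.02086691,  0.03127988],
       [ 0.02045272,  0.10893204,  0.99383877,  1.59446638],
       [ 0.        ,  0.        ,  0.        ,  1.        ]])}
```

View pics/scene0.png

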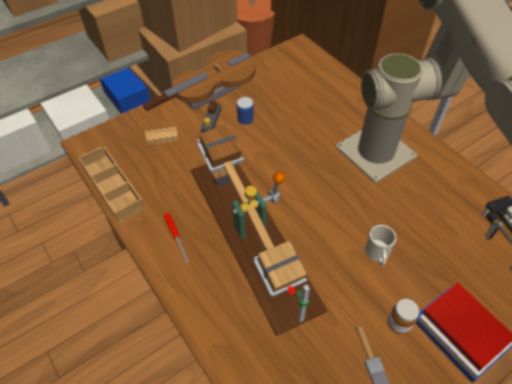

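View pics/top0.png

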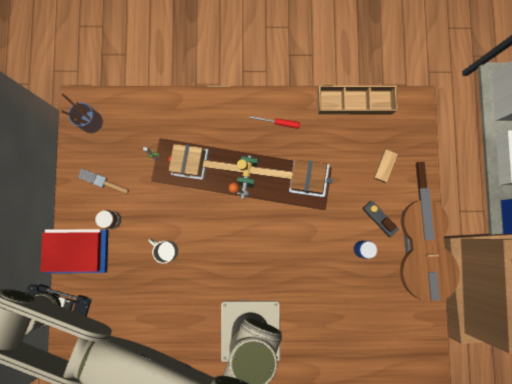

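```bash
cat > h.py <<'E'
import cv2,numpy as np
from plant import viewer,telemetry
def cloud(n,d):
    c=viewer.calibration(n);K=c["camera_matrix"];E=c["extrinsics"]
    v,u=np.mgrid[:384,:512]
    P=np.stack([(u-K[0,2])/K[0,0]*d,-(v-K[1,2])/K[1,1]*d,-d],-1)
    return P@E[:3,:3].T+E[:3,3]
def proj(n,X):
    c=viewer.calibration(n);K=c["camera_matrix"];E=c["extrinsics"]
    p=(np.atleast_2d(X)-E[:3,3])@E[:3,:3]
    return np.c_[K[0,2]-K[0,0]*p[:,0]/p[:,2],K[1,2]+K[1,1]*p[:,1]/p[:,2]]
E
python3 - <<'E'
from h import *
for n,(x0,x1,y0,y1) in {"scene":(185,335,130,335),"top":(135,345,130,215)}.items():
    p=cv2.imread(f"pics/{n}0.png");d=np.load(f"pics/{n}0.npy");P=cloud(n,d)
    h=cv2.cvtColor(p,cv2.COLOR_BGR2HSV);H,S,V=h[...,0],h[...,1],h[...,2]
    roi=np.zeros(d.shape,bool);roi[y0:y1,x0:x1]=1;roi&=d>0
    for nm,m in {"orange":(H>5)&(H<14)&(S>210)&(V>150),"yellow":(H>20)&(H<32)&(S>140)&(V>120),"red":((H<5)|(H>175))&(S>180)&(V>120),"green":(H>45)&(H<85)&(S>90)}.items():
        k,l,st,ce=cv2.connectedComponentsWithStats((m&roi).astype(np.uint8))
        for i in range(1,k):
            if st[i,4]>5: q=P[l==i];print(n,nm,st[i],ce[i].round(1),q.mean(0).round(4),"zr",q[:,2].min().round(3),q[:,2].max().round(3))
    m=roi&(abs(P[...,2]-.018)<.006)
    m=cv2.morphologyEx(m.astype(np.uint8),cv2.MORPH_OPEN,np.ones((3,3)))>0
    r=cv2.minAreaRect(P[m][:,:2].astype(np.float32)*1000);print("base",m.sum(),r)
    c=p[y0:y1,x0:x1];f=min(800/c.shape[1],600/c.shape[0]);cv2.imwrite(f"pics/{n}c.png",cv2.resize(c,None,fx=f,fy=f,interpolation=cv2.INTER_CUBIC));print(f)
E
```

```text
scene yellow [246 186  11  12  93] [250.5 191.3] [0.5947 0.0321 0.2411] zr 0.149 0.249
scene yellow [240 199  18  13  94] [248.4 204.8] [0.5917 0.0141 0.1515] zr 0.123 0.162
scene red [288 287   7   7  37] [291. 290.] [0.6371 0.2897 0.0827] zr 0.017 0.092
scene green [257 196   8  17  38] [261.  202.9] [0.5558 0.0301 0.1504] zr 0.12 0.158
scene green [234 202   9  33  80] [239.  214.1] [0.6289 0.0167 0.1355] zr 0.042 0.158
scene green [298 291   4   6  16] [299.5 293.3] [0.6479 0.3345 0.1519] zr 0.143 0.182
scene green [299 299  10   8  36] [302.6 302.9] [0.6531 0.3562 0.1368] zr 0.023 0.15
base 4731 ((594.4395751953125, 28.719024658203125), (682.0729370117188, 171.27001953125), 80.3387680053711)
2.926829268292683
top yellow [242 162   8   7  18] [246.2 165.1] [0.5927 0.0138 0.2075] zr 0.149 0.246
top yellow [246 170   3   6  10] [247.2 172.1] [0.5771 0.0099 0.1504] zr 0.146 0.155
top green [152 153   7   2   9] [154.7 153.7] [0.6442 0.3377 0.1468] zr 0.143 0.15
top green [242 157  15   8  46] [250.9 159.9] [ 0.6207 -0.0033  0.1508] zr 0.121 0.159
top green [239 178  14   5  42] [245.5 180.1] [0.5486 0.0159 0.1503] zr 0.145 0.158
base 2775 ((590.629638671875, 30.836700439453125), (679.175537109375, 169.9209747314453), 80.41458129882812)
3.8095238095238093
```

View pics/scenec.png

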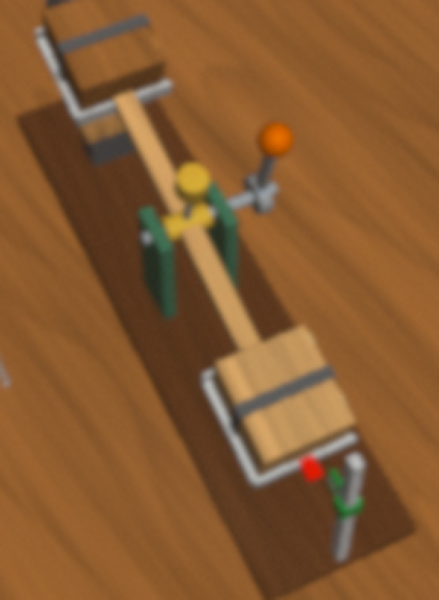

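View pics/topc.png

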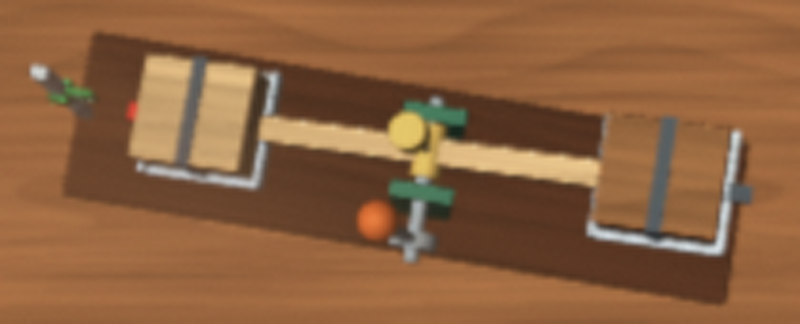

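The crops show the knob at scene (279,177) and top (233.7,187.7), the red pointer at scene (291,290), and the flag and post near scene (300,297). Next I triangulate the knob and zoom in on the flag.

Run:
```python
from h import *
from scipy.optimize import least_squares
pt={"scene":(278.9,177.1),"top":(233.7,187.7)}
r=least_squares(lambda X:np.r_[[proj(n,X)[0]-np.array(c) for n,c in pt.items()]].ravel(),[.51,.07,.267]);print("knob",r.x,r.fun)
yaw=np.radians(-9.63);R=np.array([[np.cos(yaw),-np.sin(yaw),0],[np.sin(yaw),np.cos(yaw),0],[0,0,1]])
O=np.array([.5925,.0298,0])
W=lambda s:O+R@np.array(s)
for nm,s in {"knob":(-.085,.0258,.2674),"tip":(0,.294,.0804),"ball":(0,.0179,.2282),"flagc":(0,.318,.14)}.items():
    print(nm,W(s).round(4),[ (n,proj(n,W(s))[0].round(1)) for n in pt])
p=cv2.imread("pics/scene0.png");d=np.load("pics/scene0.npy");P=cloud("scene",d)
S=(P-O)@R
for v in range(284,312,1): print(v,[tuple(int(k) for k in p[v,u])+tuple((S[v,u]*1000).round().astype(int)) for u in (298,299,300,301,302,304)])
cv2.imwrite("pics/flag.png",cv2.resize(p[275:325,275:325],None,fx=12,fy=12,interpolation=cv2.INTER_CUBIC))
print(viewer.calibration("wrist"))
```

```text
knob [0.50956541 0.05498248 0.26765017] [ 0.22287976  0.03513665  0.17521389 -0.18257303]
knob [0.513  0.0695 0.2674] [('scene', array([281.2, 180.9])), ('top', array([229.4, 186.5]))]
tip [0.6417 0.3197 0.0804] [('scene', array([296.2, 299.1])), ('top', array([163.3, 157.7]))]
ball [0.5955 0.0474 0.2282] [('scene', array([253.4, 197.6])), ('top', array([236.3, 163.3]))]
flagc [0.6457 0.3433 0.14  ] [('scene', array([301.9, 297.2])), ('top', array([153.5, 153.6]))]
284 [(119, 124, 131, np.int64(-29), np.int64(252), np.int64(74)), (100, 106, 118, np.int64(-48), np.int64(231), np.int64(18)), (80, 89, 106, np.int64(-51), np.int64(233), np.int64(18)), (65, 77, 100, np.int64(-54), np.int64(233), np.int64(16)), (52, 67, 96, np.int64(-56), np.int64(236), np.int64(20)), (66, 79, 104, np.int64(-61), np.int64(239), np.int64(20))]
285 [(75, 85, 104, np.int64(-44), np.int64(233), np.int64(18)), (58, 72, 97, np.int64(-47), np.int64(234), np.int64(17)), (48, 65, 94, np.int64(-48), np.int64(237), np.int64(22)), (42, 61, 94, np.int64(-51), np.int64(239), np.int64(22)), (52, 68, 97, np.int64(-54), np
[... 9075 characters left out ...]
93, 95, 99, np.int64(8), np.int64(334), np.int64(90)), (114, 116, 119, np.int64(6), np.int64(336), np.int64(93)), (112, 118, 126, np.int64(-2), np.int64(335), np.int64(82))]
{'camera_matrix': array([[275.32969209,   0.        , 254.46105696],
       [  0.        , 275.32969209, 189.20403138],
       [  0.        ,   0.        ,   1.        ]]), 'hand_eye': array([[ 6.30156083e-04,  9.62686047e-01,  2.70619986e-01,
         7.42143922e-02],
       [ 9.99999793e-01, -5.72244574e-04, -2.92898122e-04,
         9.74616323e-04],
       [-1.27108117e-04,  2.70620115e-01, -9.62686209e-01,
        -1.48761760e-01],
       [ 0.00000000e+00,  0.00000000e+00,  0.00000000e+00,
         1.00000000e+00]])}
```

View pics/flag.png

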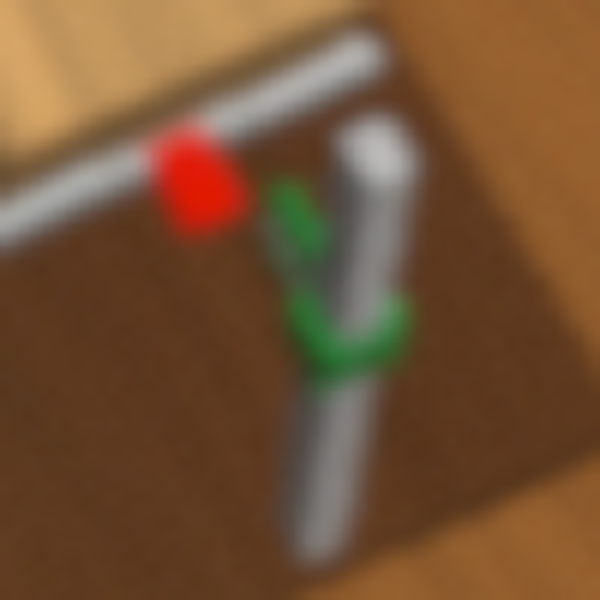

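The knob, ballast and tip residuals all put the axle about 14 mm right of the base centre. The knob is at about (0.510, 0.055, 0.268). I'll stop on the way for a wrist-camera look at the flag.

Call:
{"name": "send_rows", "arguments": {"plan": [[[-0.3,0.2,-0.15,0,0.1],[-0.3,0.4,-0.3,0,0.1],[-0.3,0.6,-0.45,0,0.1],[-0.3,0.8,-0.6,0,0.1],[-0.3,0.95,-0.75,0,0.1],[-0.3,1.0,-0.8,0,0.1]]]}}

```text
t: 0.6
tool_pos: [0.3557, 0.4212, 0.2352]
orientation: [-0.257, -3.131, 0.001]
force: [0.7, 1.2, -0.1]
opening: 0.0612
gripper_force: 0.0
```

Call:
{"name": "send_rows", "arguments": {"plan": [[[-0.3,0.2,-0.1,-0.05,0],[-0.3,0.4,-0.2,-0.1,0],[-0.3,0.6,-0.3,-0.1,0],[-0.3,0.7,-0.4,-0.1,0],[-0.3,0.7,-0.45,-0.1,0],[-0.3,0.7,-0.45,-0.1,0],[-0.3,0.7,-0.45,-0.1,0]]]}}

```text
t: 1.18
tool_pos: [0.4943, 0.3325, 0.2151]
orientation: [-0.26, -3.13, 0.0]
force: [-1.0, 0.1, -0.2]
opening: 0.0605
gripper_force: 0.0
```

Run:
```python
from h import *
from scipy.optimize import least_squares
from scipy.spatial.transform import Rotation as Ro
# stand pose fit
obs=[("scene",(278.9,177.1),"k"),("top",(233.7,187.7),"k"),("scene",(250.5,191.3),"b"),("top",(241.8,164.1),"b"),("scene",(291,290),"t")]
L={"k":(-.085,.0258,.2674),"b":(0,.0179,.2282),"t":(0,.290,.0814)}
yaw=np.radians(-9.63);R=Ro.from_euler("z",yaw).as_matrix()
r=least_squares(lambda o:np.ravel([proj(n,np.r_[o,0]+R@np.array(L[k]))[0]-c for n,c,k in obs]),[.59,.016]);print(r.x,r.fun.round(1))
O=np.r_[r.x,0]
s=telemetry.read_state();p,d=viewer.read_camera("wrist")
print(s["t"],s["tool_pos"],s["orientation"],s["opening"],s["force"])
c=viewer.calibration("wrist");K=c["camera_matrix"];T=np.eye(4);T[:3,:3]=Ro.from_rotvec(s["orientation"]).as_matrix();T[:3,3]=s["tool_pos"];E=T@c["hand_eye"]
np.savez("pics/w.npz",E=E,K=K,d=d,O=O,R=R)
X=O+R@np.array([0,.318,.14]);q=(X-E[:3,3])@E[:3,:3];u,v=K[0,2]-K[0,0]*q[0]/q[2],K[1,2]+K[1,1]*q[1]/q[2];print(u,v)
cv2.imwrite("pics/w.png",p);u,v=int(u),int(v);y0=max(0,v-50);x0=max(0,u-60);print(x0,y0)
cv2.imwrite("pics/wc.png",cv2.resize(p[y0:y0+90,x0:x0+120],None,fx=6.5,fy=6.5,interpolation=cv2.INTER_CUBIC))
```

```text
[0.58846251 0.0100935 ] [-0.7 -1.1  1.8  0.   0.2  1.2  0.4  0.4  1.4  1.8]
1.1833 [0.49431111 0.33247138 0.21514129] [-2.59686032e-01 -3.12963915e+00  1.83704354e-04] 0.0604540263332651 [-1.01418396  0.12609377 -0.16248804]
268.9919693513737 341.4948995069409
208 291
```

View pics/wc.png

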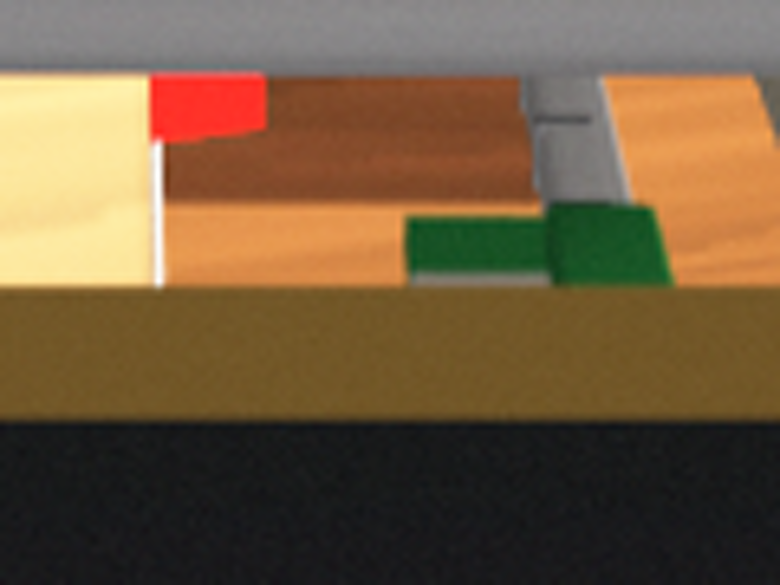

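The wrist view is upside down. The flag's lower edge is at about pixel (278, 324.2) and its light centre line starts at about (278, 332.8), with the gripper hiding the rest. I'll intersect these rays with the plate plane.

Run:
```python
from h import *
z=np.load("pics/w.npz");E,K,O,R,d=[z[k] for k in "EKORd"]
def hit(E,K,u,v,x):
    D=R.T@E[:3,:3]@np.array([(u-K[0,2])/K[0,0],-(v-K[1,2])/K[1,1],-1]);C=R.T@(E[:3,3]-O);return ((C+D*(x-C[0])/D[0])*1000).round(1)
for v in (324.2,332.8,335):print("wrist",v,hit(E,K,278,v,-.003), hit(E,K,271,v,-.003))
P=np.stack([(np.mgrid[:384,:512][1]-K[0,2])/K[0,0]*d,-(np.mgrid[:384,:512][0]-K[1,2])/K[1,1]*d,-d],-1)@E[:3,:3].T+E[:3,3]
S=(P-O)@R
for v in range(324,335,2):print(v,(S[v,274:290:4]*1000).round().astype(int).tolist(),d[v,280])
c=viewer.calibration("scene")
for uv in ((298,290),(298,295),(299,296),(299,300)):print("scene",uv,hit(c["extrinsics"],c["camera_matrix"],*uv,.003))
print("knob",O+R@np.array([-.085,.0258,.2674]))
p=cv2.imread("pics/w.png");m=(p[...,2]>200)&(p[...,1]<90);v,u=np.nonzero(m);print("red wrist",u.min(),u.max(),v.min(),v.max())
```

```text
wrist 324.2 [ -3.  328.6 120. ] [ -3.  321.1 120. ]
wrist 332.8 [ -3.  327.6 131.9] [ -3.  320.4 131.9]
wrist 335 [ -3.  327.4 134.8] [ -3.  320.2 134.8]
324 [[103, 335, 1], [104, 341, 0], [104, 348, 0], [106, 354, -2]] 0.43697166
326 [[-1, 324, 120], [-2, 329, 121], [-1, 333, 120], [-1, 337, 121]] 0.29374793
328 [[-221, 303, 364], [-2, 328, 124], [-2, 332, 124], [-1, 337, 124]] 0.2905024
330 [[-2, 324, 127], [-1, 328, 126], [-1, 332, 126], [-1, 336, 126]] 0.2866107
332 [[-2, 324, 130], [-1, 328, 129], [-2, 332, 129], [-1, 336, 129]] 0.2866062
334 [[-2, 323, 132], [-2, 328, 132], [-221, 303, 364], [-2, 336, 133]] 0.28248668
scene (298, 290) [  3.  319.2 150.9]
scene (298, 295) [  3.  322.5 126. ]
scene (299, 296) [  3.  327.7 129.6]
scene (299, 300) [  3.  330.4 109.3]
knob [0.50897624 0.04974916 0.2674    ]
red wrist 231 511 0 312
```

Flag centre line is at z ≈ 0.135, so the target tilt is about −0.017 rad. Going over the knob.

Call:
{"name": "send_rows", "arguments": {"plan": [[[-0.3,0,0,0.2,0],[-0.3,0.02,-0.1,0.4,0],[-0.3,0.05,-0.25,0.6,0],[-0.3,0.05,-0.4,0.65,0],[-0.3,0.05,-0.6,0.65,0],[-0.3,0.05,-0.8,0.65,0],[-0.3,0.05,-0.95,0.65,0],[-0.3,0.05,-1.0,0.65,0],[-0.3,0.05,-1.0,0.65,0],[-0.3,0.05,-1.0,0.65,0]]]}}

```text
t: 2.07
tool_pos: [0.5043, 0.1341, 0.3458]
orientation: [0.257, 3.131, 0.001]
force: [0.1, 0.4, 0.2]
opening: 0.0604
gripper_force: 0.0
```

Call:
{"name": "send_rows", "arguments": {"plan": [[[-0.3,0.025,-0.15,0,0],[-0.3,0.025,-0.3,0,0],[-0.3,0.025,-0.4,0,0],[-0.3,0.025,-0.4,0,0],[-0.3,0.025,-0.4,0,0]]]}}

```text
t: 2.48
tool_pos: [0.5098, 0.0542, 0.3455]
orientation: [-0.257, -3.131, -0.001]
force: [0.1, 0.9, 0.1]
opening: 0.0604
gripper_force: 0.0
```

Run:
```python
from h import *
from scipy.spatial.transform import Rotation as Ro
s=telemetry.read_state();p,d=viewer.read_camera("wrist")
print(s["t"],s["tool_pos"],s["force"])
c=viewer.calibration("wrist");K=c["camera_matrix"];T=np.eye(4);T[:3,:3]=Ro.from_rotvec(s["orientation"]).as_matrix();T[:3,3]=s["tool_pos"];E=T@c["hand_eye"]
h=cv2.cvtColor(p,cv2.COLOR_BGR2HSV);m=((h[...,0]>4)&(h[...,0]<13)&(h[...,1]>215)&(h[...,2]>130)&(d<.3)).astype(np.uint8)
k,l,st,ce=cv2.connectedComponentsWithStats(m);i=1+np.argmax(st[1:,4]);print(st[i],ce[i])
u,v=ce[i];D=E[:3,:3]@np.array([(u-K[0,2])/K[0,0],-(v-K[1,2])/K[1,1],-1])
print("knob at z .2677:",E[:3,3]+D*(.2677-E[2,3])/D[2]," median depth pts z",E[2,3]-0)
cv2.imwrite("pics/k.png",p)
```

```text
2.4833 [0.50975136 0.05415049 0.34547262] [0.12020939 0.94399724 0.09641147]
[236 182  37  40 350] [246.55714286 197.25142857]
knob at z .2677: [0.50559305 0.04894825 0.2677    ]  median depth pts z 0.49426079291775005
```

View pics/k.png

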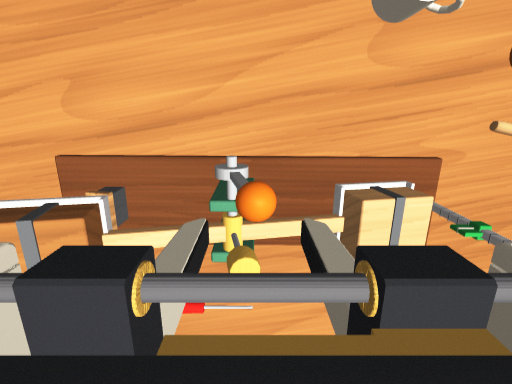

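The wrist view shows the knob at about (257,202), between the jaws, which puts it at x 0.5095, y 0.057. Descend and grip.

Call:
{"name": "send_rows", "arguments": {"plan": [[[-0.3,0,0.01,-0.15,0],[-0.3,0,0.01,-0.3,0],[-0.3,0,0.01,-0.4,0],[-0.3,0,0.01,-0.4,0],[0.6,0,0.01,-0.4,0],[0.6,0,0.01,-0.4,0],[0.6,0,0.01,-0.4,0],[0.6,0,0.01,-0.4,0],[0.6,0,0.01,-0.4,0],[0.6,0,0.01,-0.4,0]]], "force": 12}}

```text
t: 3.37
tool_pos: [0.51, 0.055, 0.267]
orientation: [0.257, 3.129, 0.001]
force: [-2.3, 1.9, 5.0]
opening: 0.035
gripper_force: 12.0
```

```bash
cat > est.py <<'E'
from h import *
import json
from scipy.optimize import brentq,least_squares
yaw=np.radians(-9.63);R=np.array([[np.cos(yaw),-np.sin(yaw),0],[np.sin(yaw),np.cos(yaw),0],[0,0,1]])
O=np.array([.588,.012,0]);C=viewer.calibration("scene")
def tip(th): return proj("scene",O+R@np.array([0,.291*np.cos(th),.14+.291*np.sin(th)]))[0]
def redpx(p):
    f=p[250:310,270:310].astype(float);w=np.clip(f[...,2]-np.maximum(f[...,0],f[...,1])-85,0,None)
    v,u=np.mgrid[250:310,270:310];return np.array([(w*u).sum(),(w*v).sum()])/w.sum(),w.sum()
def thdepth(d,g):
    S=(cloud("scene",d)-O)@R;out=[]
    for sg in (1,-1):
        c,s=np.cos(g),np.sin(g);yl=S[...,1]*c+(S[...,2]-.14)*s;zl=-S[...,1]*s+(S[...,2]-.14)*c
        m=(abs(S[...,0])<.042)&(abs(yl-sg*.22)<.045)&(abs(zl-.048)<.02)&(d>0)
        out.append((m.sum(),np.median(zl[m]) if m.sum() else 0))
    (n1,z1),(n2,z2)=out
    return g+(z1-z2)/.44, g+(z1-.048)/.22, n1,n2
def measure():
    s=telemetry.read_state();p,d=viewer.read_camera("scene")
    c,w=redpx(p)
    off=np.array(json.load(open("off.json"))) if __import__("os").path.exists("off.json") else c-tip(-.2)
    if not __import__("os").path.exists("off.json"): json.dump(off.tolist(),open("off.json","w"))
    th=least_squares(lambda x:tip(x[0])+off-c,[-.1]).x[0]
    D=thdepth(d,th);yk=((s["tool_pos"]-O)@R)
    r=dict(t=s["t"],th=th,dep=D,w=w,c=c.tolist(),yk=yk.tolist(),a=float(-np.arcsin(yk[1]/.13)),F=s["force"].tolist())
    return r,p,d,s
E
python3 - <<'E'
from est import *
p=cv2.imread("pics/scene0.png");d=np.load("pics/scene0.npy");print("before",redpx(p),thdepth(d,-.2))
r,p,d,s=measure();print(r,s["opening"],s["gripper_force"],s["tool_pos"])
print([tip(x).round(1) for x in (-.2,-.1,0,.1,.2)])
r,p,d,s=measure();print(r)
cv2.imwrite("pics/g.png",p)
E
```

```text
before (array([290.98020654, 289.83562823]), np.float64(3486.0)) (np.float64(-0.20245522353887976), np.float64(-0.19912440872542747), np.int64(891), np.int64(638))
{'t': 3.3667, 'th': np.float64(-0.1999999999999998), 'dep': (np.float64(-0.20149737848236304), np.float64(-0.1983234583468227), np.int64(901), np.int64(637)), 'w': np.float64(3573.0), 'c': [290.9860061572908, 289.7968094038623], 'yk': [-0.08407044564541727, 0.029382004428434933, 0.2670456813986995], 'a': -0.22798530224417174, 'F': [-2.267848327727289, 1.923572614856141, 5.0116735675138475]} 0.035027952216957 12.000377029180527 [0.51002939 0.05503169 0.26704568]
[array([292.2, 290.7]), array([293.5, 287.5]), array([294.3, 283.2]), array([294.7, 278. ]), array([294.5, 271.7])]
{'t': 3.4167, 'th': np.float64(-0.1995912376732579), 'dep': (np.float64(-0.20126022423075995), np.float64(-0.19823015582330658), np.int64(895), np.int64(635)), 'w': np.float64(3647.0), 'c': [291.00987112695367, 289.7957225116534], 'yk': [-0.08414388109467356, 0.0293597619988925, 0.2669591112708065], 'a': -0.2278096652872314, 'F': [-3.257370060050854, 1.5339922976662184, 5.918790003193428]}
```

View pics/g.png

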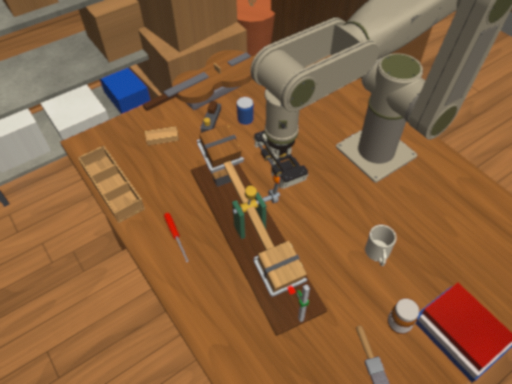

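Gripped. The two-billet depth estimate reads −0.2015, good to about 0.001 rad at the known start tilt. I'll write the estimator and MPC helper and make the first wind-up move, staying below the lift threshold.

Call:
{"name": "send_rows", "arguments": {"plan": [[[0.6,-0.005,-0.04,0.01,0],[0.6,-0.015,-0.08,0.02,0],[0.6,-0.02,-0.105,0.025,0],[0.6,-0.02,-0.105,0.025,0]]]}}

```text
t: 3.8
tool_pos: [0.5058, 0.0326, 0.2715]
orientation: [0.259, 3.13, -0.0]
force: [-2.3, 2.5, 5.8]
opening: 0.0351
gripper_force: 12.0
```

```bash
cat > step.py <<'E'
# usage: step.py '[dy units of rows sent]' nrows  theta_goal [speed]
from est import *
import sys,os
TAU=.05;DT=1/240
if os.path.exists("log.json"): L=json.load(open("log.json"))
else: L=dict(cmd=[[0,-.228]],ys=.0294,z=0.0,t=3.4667,m=[],lift=None)
dys=json.loads(sys.argv[1]);N=int(sys.argv[2]);goal=float(sys.argv[3]);speed=float(sys.argv[4]) if len(sys.argv)>4 else .1
A=lambda ys:float(-np.arcsin(ys/.13))
for i,v in enumerate(dys): L["cmd"].append([L["t"]+(i+1)/12,A(L["ys"]+.2*v/.986)])
if dys: L["ys"]+=.2*dys[-1]/.986
r,p,d,s=measure();t=r["t"];L["t"]=t+.05;L["cmd"].append([t+.05,A(L["ys"])])
th=r["dep"][0];L["m"].append([t,th,r["th"],r["a"]])
def acmd(cmd,tq):
    c=np.array(cmd);return np.interp(tq-TAU,c[:,0],c[:,1])
def sim(x,t0,t1,cmd,lim=.2):
    n=max(1,int(round((t1-t0)/DT)));h=(t1-t0)/n;tq=t0+h*np.arange(n+1);a=acmd(cmd,tq);ad=np.gradient(a,h) if n>1 else a*0
    th,w,p1,p2,dd=x;tr=[]
    for i in range(n):
        w+=h*(p2*th+p1*(a[i]-th)+dd-.37*(w-ad[i]));th+=h*w
        if th<-.2: th,w=-.2,max(w,0)
        if th>lim: th,w=lim,min(w,0)
    return np.array([th,w,p1,p2,dd])
def ekf(ms,cmd):
    x=None
    for k,(tm,z,_,_) in enumerate(ms):
        if x is None:
            if z>-.190 and k>0:
                tp,zp=ms[k-1][:2];a=acmd(cmd,tm-.25)
                x=np.array([z,max(0,(z-zp)/(tm-tp)*1.3),4.07,6.0,0.]);x[4]=-(6*-.2+4.07*(a+.2))+.2
                P=np.diag([.003,.05,.4,.45,.25])**2;tl=tm
            continue
        f=lambda y:sim(y,tl,tm,cmd);x1=f(x);e=1e-4
        J=np.array([(f(x+e*np.eye(5)[i])-x1)/e for i in range(5)]).T
        P=J@P@J.T+np.diag([.0005,.006,.02,.02,.02])**2
        S=P[0,0]+.002**2;K=P[:,0]/S;inn=z-x1[0];x=x1+K*inn;P=P-np.outer(K,P[0]);tl=tm
        if k==len(ms)-1: print("innov %.4f"%inn)
    return x
x=ekf(L["m"],L["cmd"]);json.dump(L,open("log.json","w"))
print("t %.2f th_dep %.4f th_red %.4f a_meas %.3f a_cmd %.3f F %s n %s"%(t,th,r["th"],r["a"],A(L["ys"]),np.round(r["F"],1),r["dep"][2:]))
if x is None: print("on rest; tiller",r["a"]+.2)
else:
    print("est th %.4f w %.3f p1 %.2f p2 %.2f d %.2f"%tuple(x))
    t0=t+.05;x0=sim(x,t,t0,L["cmd"]);Tc=N/12+.05;M=5
    def ref(tau):
        D=goal-x0[0];return x0[0]+np.sign(D)*min(abs(D),speed*tau),(np.sign(D)*speed if abs(D)>speed*tau else 0)
    def mk(av):
        c=[q for q in L["cmd"]];last=A(L["ys"])
        for j,v in enumerate(av):
            b=t0+j*Tc;c+= [[b+1e-3,last],[b+1/12,(last+v)/2],[b+2/12,v],[b+Tc,v]];last=v
        return c
    def cost(av):
        c=mk(av);y=x0;o=[];last=A(L["ys"])
        for j,v in enumerate(av):
            y=sim(y,t0+j*Tc,t0+(j+1)*Tc,c,lim=.6);R_,V_=ref((j+1)*Tc);w=3 if j==M-1 else 1
            o+=[w*(y[0]-R_)/.01,w*(y[1]-V_)/.05,(v-last)/.12];last=v
        return o
    sol=least_squares(cost,np.full(M,A(L["ys"])),bounds=(-.6,.6)).x;y=x0
    print("plan a",sol.round(3),"pred",sim(x0,t0,t0+Tc,mk(sol))[:2].round(3))
    for f in (.5,1.):
        an=A(L["ys"])+f*(sol[0]-A(L["ys"]));ys=-.13*np.sin(an);dy=ys-L["ys"];dz=.13*(np.cos(an)-np.cos(A(L["ys"])))
        print("row dx %.3f dy %.3f dz %.3f"%(dy*.1673/.2,dy*.986/.2,dz/.2))
E
python3 step.py '[-0.04,-0.08,-0.105,-0.105]' 3 -0.017
```

```text
t 3.80 th_dep -0.2007 th_red -0.1967 a_meas -0.051 a_cmd -0.062 F [-2.3  2.5  5.8] n (np.int64(900), np.int64(636))
on rest; tiller 0.14930938821180179
```

Call:
{"name": "send_rows", "arguments": {"plan": [[[0.6,-0.005,-0.025,0,0],[0.6,-0.01,-0.05,0,0],[0.6,-0.01,-0.05,0,0]]]}}

```text
t: 4.1
tool_pos: [0.5036, 0.023, 0.2709]
orientation: [0.259, 3.131, -0.001]
force: [-0.3, 2.0, 4.5]
opening: 0.0352
gripper_force: 12.0
```

```bash
python3 step.py '[-0.025,-0.05,-0.05]' 3 -0.017
```

```text
t 4.10 th_dep -0.2001 th_red -0.1996 a_meas 0.026 a_cmd 0.016 F [-0.3  2.   4.5] n (np.int64(900), np.int64(641))
on rest; tiller 0.22551191634828677
```

Call:
{"name": "send_rows", "arguments": {"plan": [[[0.6,-0.005,-0.02,0,0],[0.6,-0.005,-0.035,0,0],[0.6,-0.005,-0.035,0,0]]]}}

```text
t: 4.4
tool_pos: [0.5026, 0.0163, 0.2706]
orientation: [-0.258, -3.131, 0.0]
force: [-0.3, 1.7, 4.1]
opening: 0.0353
gripper_force: 12.0
```

```bash
python3 step.py '[-0.02,-0.035,-0.035]' 3 -0.017
```

```text
t 4.40 th_dep -0.1972 th_red -0.1946 a_meas 0.078 a_cmd 0.070 F [-0.3  1.7  4.1] n (np.int64(905), np.int64(634))
on rest; tiller 0.27758309074912807
```

Call:
{"name": "send_rows", "arguments": {"plan": [[[0.6,0,-0.01,0,0],[0.6,0,-0.01,0,0],[0.6,0,-0.01,0,0]]]}}

```text
t: 4.7
tool_pos: [0.5026, 0.0147, 0.2705]
orientation: [-0.258, -3.131, 0.0]
force: [-0.1, 1.8, 3.3]
opening: 0.0355
gripper_force: 12.0
```

```bash
python3 step.py '[-0.01,-0.01,-0.01]' 3 -0.017
```

```text
t 4.70 th_dep -0.1896 th_red -0.1937 a_meas 0.089 a_cmd 0.086 F [-0.1  1.8  3.3] n (np.int64(900), np.int64(634))
est th -0.1896 w 0.033 p1 4.07 p2 6.00 d 0.30
plan a [ 0.066 -0.003 -0.02  -0.029 -0.04 ] pred [-0.164  0.109]
row dx 0.001 dy 0.006 dz 0.001
row dx 0.002 dy 0.013 dz 0.001
```

Call:
{"name": "send_rows", "arguments": {"plan": [[[0.6,0,0.005,0,0],[0.6,0,0.005,0,0],[0.6,0,0.005,0,0]]]}}

```text
t: 5.0
tool_pos: [0.5026, 0.0156, 0.2705]
orientation: [-0.258, -3.131, 0.001]
force: [0.2, 1.1, 2.2]
opening: 0.035
gripper_force: 12.0
```

```bash
python3 step.py '[0.005,0.005,0.005]' 3 -0.017
```

```text
innov -0.0134
t 5.00 th_dep -0.1817 th_red -0.1805 a_meas 0.082 a_cmd 0.078 F [0.2 1.1 2.2] n (np.int64(903), np.int64(634))
est th -0.1816 w 0.046 p1 4.00 p2 6.06 d 0.20
plan a [ 0.091  0.023  0.003 -0.008 -0.019] pred [-0.156  0.108]
row dx -0.001 dy -0.004 dz -0.000
row dx -0.001 dy -0.008 dz -0.001
```

Call:
{"name": "send_rows", "arguments": {"plan": [[[0.6,0,-0.005,0,0],[0.6,0,-0.01,0,0],[0.6,0,-0.01,0,0]]]}}

```text
t: 5.3
tool_pos: [0.5026, 0.0138, 0.2706]
orientation: [-0.257, -3.131, -0.001]
force: [0.9, 1.6, 1.9]
opening: 0.0351
gripper_force: 12.0
```

```bash
python3 step.py '[-0.005,-0.01,-0.01]' 3 -0.017
```

```text
innov -0.0098
t 5.30 th_dep -0.1703 th_red -0.1711 a_meas 0.096 a_cmd 0.094 F [0.9 1.6 1.9] n (np.int64(894), np.int64(625))
est th -0.1702 w 0.054 p1 3.95 p2 6.10 d 0.12
plan a [ 0.103  0.041  0.02   0.008 -0.005] pred [-0.143  0.107]
row dx -0.001 dy -0.003 dz -0.000
row dx -0.001 dy -0.006 dz -0.001
```

Call:
{"name": "send_rows", "arguments": {"plan": [[[0.6,0,-0.005,0,0],[0.6,0,-0.01,0,0],[0.6,0,-0.01,0,0]]]}}

```text
t: 5.6
tool_pos: [0.5026, 0.0117, 0.2707]
orientation: [-0.257, -3.131, -0.0]
force: [-0.4, 1.7, 3.1]
opening: 0.0351
gripper_force: 12.0
```

```bash
python3 step.py '[-0.005,-0.01,-0.01]' 3 -0.017
```

```text
innov -0.0011
t 5.60 th_dep -0.1487 th_red -0.1492 a_meas 0.113 a_cmd 0.110 F [-0.4  1.7  3.1] n (np.int64(903), np.int64(607))
est th -0.1487 w 0.099 p1 3.95 p2 6.10 d 0.12
plan a [ 0.028  0.031  0.016 -0.032 -0.079] pred [-0.11   0.097]
row dx 0.004 dy 0.026 dz 0.002
row dx 0.009 dy 0.052 dz 0.004
```

Call:
{"name": "send_rows", "arguments": {"plan": [[[0.6,0.005,0.025,0,0],[0.6,0.01,0.05,0.005,0],[0.6,0.01,0.05,0.005,0]]]}}

```text
t: 5.9
tool_pos: [0.5046, 0.0218, 0.2717]
orientation: [-0.257, -3.131, 0.002]
force: [-0.8, -2.0, 2.6]
opening: 0.0353
gripper_force: 12.0
```

```bash
python3 step.py '[0.025,0.05,0.05]' 3 -0.017
```

```text
innov -0.0033
t 5.90 th_dep -0.1184 th_red -0.1178 a_meas 0.033 a_cmd 0.031 F [-0.8 -2.   2.6] n (np.int64(897), np.int64(595))
est th -0.1181 w 0.092 p1 3.95 p2 6.08 d 0.10
plan a [ 0.053  0.017 -0.032 -0.068 -0.016] pred [-0.086  0.104]
row dx -0.001 dy -0.007 dz -0.000
row dx -0.002 dy -0.014 dz -0.001
```

Call:
{"name": "send_rows", "arguments": {"plan": [[[0.6,0,-0.005,0,0],[0.6,0,-0.01,0,0],[0.6,0,-0.01,0,0]]]}}

```text
t: 6.2
tool_pos: [0.5046, 0.0198, 0.2717]
orientation: [-0.257, -3.131, -0.001]
force: [-2.4, 0.6, 3.8]
opening: 0.0354
gripper_force: 12.0
```

```bash
python3 step.py '[-0.005,-0.01,-0.01]' 3 -0.017
```

```text
innov 0.0004
t 6.20 th_dep -0.0910 th_red -0.0899 a_meas 0.048 a_cmd 0.047 F [-2.4  0.6  3.8] n (np.int64(894), np.int64(566))
est th -0.0910 w 0.096 p1 3.94 p2 6.08 d 0.10
plan a [ 0.02  -0.026 -0.068 -0.024 -0.012] pred [-0.056  0.101]
row dx 0.001 dy 0.009 dz 0.000
row dx 0.003 dy 0.017 dz 0.001
```

Call:
{"name": "send_rows", "arguments": {"plan": [[[0.6,0.002,0.01,0,0],[0.6,0.004,0.02,0,0],[0.6,0.004,0.02,0,0]]]}}

```text
t: 6.5
tool_pos: [0.5054, 0.0238, 0.2716]
orientation: [-0.258, -3.131, 0.001]
force: [-2.0, -1.1, 3.9]
opening: 0.0352
gripper_force: 12.0
```

```bash
python3 step.py '[0.01,0.02,0.02]' 3 -0.017
```

```text
innov 0.0009
t 6.50 th_dep -0.0601 th_red -0.0580 a_meas 0.017 a_cmd 0.016 F [-2.  -1.1  3.9] n (np.int64(886), np.int64(565))
est th -0.0602 w 0.100 p1 3.92 p2 6.10 d 0.11
plan a [-0.028 -0.071 -0.026 -0.015 -0.019] pred [-0.028  0.071]
row dx 0.002 dy 0.014 dz 0.000
row dx 0.005 dy 0.028 dz -0.000
```

Call:
{"name": "send_rows", "arguments": {"plan": [[[0.6,0.003,0.02,0,0],[0.6,0.006,0.035,0,0],[0.6,0.006,0.035,0,0]]]}}

```text
t: 6.8
tool_pos: [0.5068, 0.0313, 0.2714]
orientation: [0.257, 3.131, 0.0]
force: [-1.3, -2.0, 1.1]
opening: 0.035
gripper_force: 12.0
```

```bash
python3 step.py '[0.02,0.035,0.035]' 3 -0.017
```

```text
innov -0.0031
t 6.80 th_dep -0.0364 th_red -0.0353 a_meas -0.042 a_cmd -0.039 F [-1.3 -2.   1.1] n (np.int64(883), np.int64(537))
est th -0.0361 w 0.055 p1 3.98 p2 6.06 d 0.09
plan a [-0.02  -0.025 -0.018 -0.014 -0.014] pred [-0.023  0.026]
row dx -0.001 dy -0.006 dz 0.000
row dx -0.002 dy -0.012 dz 0.000
```

Call:
{"name": "send_rows", "arguments": {"plan": [[[0.6,-0.001,-0.006,0,0],[0.6,-0.002,-0.012,0,0],[0.6,-0.002,-0.012,0,0]]]}}

```text
t: 7.1
tool_pos: [0.5063, 0.0287, 0.2716]
orientation: [0.257, 3.131, 0.002]
force: [0.3, 1.3, 1.0]
opening: 0.0355
gripper_force: 12.0
```

```bash
python3 step.py '[-0.006,-0.012,-0.012]' 4 -0.017
python3 - <<'E'
from est import *
p,d=viewer.read_camera("scene");cv2.imwrite("pics/lv.png",cv2.resize(p[265:315,270:320],None,fx=12,fy=12,interpolation=cv2.INTER_CUBIC))
E
```

```text
innov -0.0001
t 7.10 th_dep -0.0249 th_red -0.0233 a_meas -0.022 a_cmd -0.020 F [0.3 1.3 1. ] n (np.int64(870), np.int64(545))
est th -0.0249 w 0.028 p1 3.98 p2 6.06 d 0.09
plan a [-0.024 -0.016 -0.013 -0.014 -0.014] pred [-0.018  0.006]
row dx 0.000 dy 0.001 dz -0.000
row dx 0.000 dy 0.002 dz -0.000
```

View pics/lv.png

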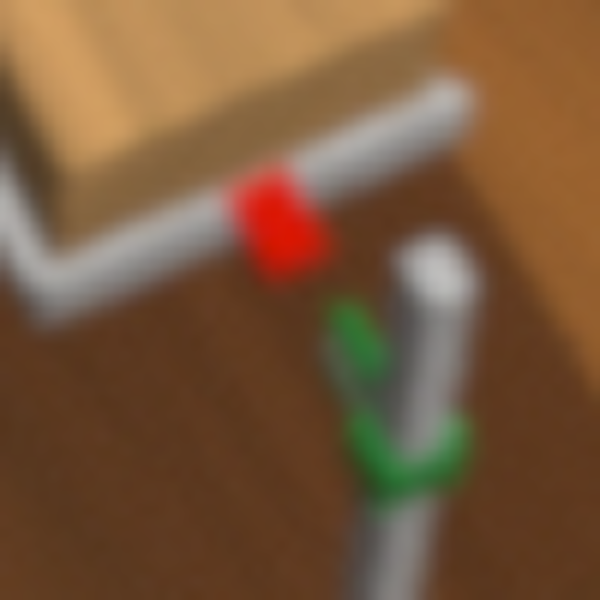

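The picture shows the red pointer tip at about (295,287), right beside the flag plate and level with it to within a few mm. Holding now.

```bash
sed -i 's|^for i,v in enumerate(dys)|L["t"]=telemetry.read_state()["t"]-len(dys)/12\nfor i,v in enumerate(dys)|' step.py; grep -n 'L\["t"\]=' step.py
```

```text
9:L["t"]=telemetry.read_state()["t"]-len(dys)/12
12:r,p,d,s=measure();t=r["t"];L["t"]=t+.05;L["cmd"].append([t+.05,A(L["ys"])])
```

Call:
{"name": "send_rows", "arguments": {"plan": [[[0.6,0,0.002,0,0],[0.6,0,0.002,0,0],[0.6,0,0.002,0,0],[0.6,0,0.002,0,0]]]}}

```text
t: 7.53
tool_pos: [0.5063, 0.0288, 0.2715]
orientation: [0.257, 3.131, 0.0]
force: [1.4, 0.7, -0.2]
opening: 0.0349
gripper_force: 12.0
```

```bash
python3 step.py '[0.002,0.002,0.002,0.002]' 4 -0.017
```

```text
innov -0.0048
t 7.53 th_dep -0.0225 th_red -0.0216 a_meas -0.023 a_cmd -0.023 F [ 1.4  0.7 -0.2] n (np.int64(883), np.int64(544))
est th -0.0223 w -0.006 p1 4.02 p2 6.04 d 0.07
plan a [ 0.014 -0.017 -0.013 -0.01  -0.01 ] pred [-0.023  0.016]
row dx -0.002 dy -0.012 dz 0.000
row dx -0.004 dy -0.024 dz 0.000
```

Call:
{"name": "send_rows", "arguments": {"plan": [[[0.6,-0.002,-0.012,0,0],[0.6,-0.004,-0.022,0,0],[0.6,-0.004,-0.022,0,0],[0.6,-0.004,-0.022,0,0]]]}}

```text
t: 7.92
tool_pos: [0.5054, 0.0242, 0.2719]
orientation: [0.258, 3.131, -0.0]
force: [-0.7, 2.6, 3.4]
opening: 0.0352
gripper_force: 12.0
```

```bash
python3 step.py '[-0.012,-0.022,-0.022,-0.022]' 4 -0.017
```

```text
innov -0.0004
t 7.92 th_dep -0.0243 th_red -0.0216 a_meas 0.014 a_cmd 0.011 F [-0.7  2.6  3.4] n (np.int64(868), np.int64(530))
est th -0.0243 w 0.008 p1 4.02 p2 6.04 d 0.07
plan a [-0.009 -0.014 -0.01  -0.009 -0.01 ] pred [-0.019  0.01 ]
row dx 0.001 dy 0.007 dz 0.000
row dx 0.002 dy 0.013 dz 0.000
```

Call:
{"name": "send_rows", "arguments": {"plan": [[[0.6,0.001,0.007,0,0],[0.6,0.002,0.013,0,0],[0.6,0.002,0.013,0,0],[0.6,0.002,0.013,0,0]]]}}

```text
t: 8.3
tool_pos: [0.5058, 0.0266, 0.2718]
orientation: [-0.258, -3.131, 0.001]
force: [-3.7, -0.9, 5.1]
opening: 0.0351
gripper_force: 12.0
```

```bash
python3 step.py '[0.007,0.013,0.013,0.013]' 4 -0.017
```

```text
innov -0.0003
t 8.30 th_dep -0.0201 th_red -0.0211 a_meas -0.005 a_cmd -0.009 F [-3.7 -0.9  5.1] n (np.int64(880), np.int64(535))
est th -0.0201 w 0.009 p1 4.02 p2 6.04 d 0.07
plan a [-0.012 -0.011 -0.009 -0.009 -0.009] pred [-0.017  0.003]
row dx 0.000 dy 0.001 dz -0.000
row dx 0.000 dy 0.002 dz -0.000
```

Call:
{"name": "send_rows", "arguments": {"plan": [[[0.6,0,0.002,0,0],[0.6,0,0.002,0,0],[0.6,0,0.002,0,0],[0.6,0,0.002,0,0]]]}}

```text
t: 8.68
tool_pos: [0.5058, 0.0272, 0.2716]
orientation: [-0.258, -3.131, 0.0]
force: [-1.2, -1.1, 4.4]
opening: 0.0351
gripper_force: 12.0
```

```bash
python3 step.py '[0.002,0.002,0.002,0.002]' 5 -0.017
```

```text
innov 0.0004
t 8.68 th_dep -0.0174 th_red -0.0182 a_meas -0.010 a_cmd -0.012 F [-1.2 -1.1  4.4] n (np.int64(875), np.int64(537))
est th -0.0174 w 0.004 p1 4.02 p2 6.04 d 0.07
plan a [-0.011 -0.009 -0.01  -0.01  -0.01 ] pred [-0.017 -0.   ]
row dx -0.000 dy -0.000 dz 0.000
row dx -0.000 dy -0.001 dz 0.000
```

Call:
{"name": "send_rows", "arguments": {"plan": [[[0.6,0,-0.001,0,0],[0.6,0,-0.001,0,0],[0.6,0,-0.001,0,0],[0.6,0,-0.001,0,0],[0.6,0,-0.001,0,0]]]}}

```text
t: 9.15
tool_pos: [0.5058, 0.0272, 0.2717]
orientation: [-0.257, -3.131, 0.0]
force: [-2.4, -0.8, 4.7]
opening: 0.0352
gripper_force: 12.0
```

```bash
python3 step.py '[-0.001,-0.001,-0.001,-0.001,-0.001]' 5 -0.017
```

```text
innov 0.0008
t 9.15 th_dep -0.0158 th_red -0.0133 a_meas -0.009 a_cmd -0.011 F [-2.4 -0.8  4.7] n (np.int64(874), np.int64(540))
est th -0.0158 w 0.003 p1 4.02 p2 6.04 d 0.07
plan a [-0.015 -0.008 -0.01  -0.01  -0.01 ] pred [-0.016 -0.004]
row dx 0.000 dy 0.001 dz -0.000
row dx 0.000 dy 0.002 dz -0.000
```

Call:
{"name": "send_rows", "arguments": {"plan": [[[0.6,0,0.003,0,0],[0.6,0,0.003,0,0],[0.6,0,0.003,0,0],[0.6,0,0.003,0,0],[0.6,0,0.003,0,0]]]}}

```text
t: 9.62
tool_pos: [0.5058, 0.0277, 0.2716]
orientation: [0.258, 3.131, -0.0]
force: [-1.7, -0.8, 4.4]
opening: 0.0353
gripper_force: 12.0
```

```bash
python3 step.py '[0.003,0.003,0.003,0.003,0.003]' 5 -0.017
```

```text
innov 0.0028
t 9.62 th_dep -0.0134 th_red -0.0104 a_meas -0.013 a_cmd -0.016 F [-1.7 -0.8  4.4] n (np.int64(885), np.int64(527))
est th -0.0136 w 0.001 p1 4.01 p2 6.04 d 0.08
plan a [-0.018 -0.008 -0.011 -0.012 -0.012] pred [-0.015 -0.007]
row dx 0.000 dy 0.001 dz -0.000
row dx 0.000 dy 0.002 dz -0.000
```

Call:
{"name": "send_rows", "arguments": {"plan": [[[0.6,0.001,0.005,0,0],[0.6,0.001,0.005,0,0],[0.6,0.001,0.005,0,0],[0.6,0.001,0.005,0,0],[0.6,0.001,0.005,0,0]]]}}

```text
t: 10.08
tool_pos: [0.5061, 0.0287, 0.2715]
orientation: [-0.257, -3.131, 0.0]
force: [-1.0, -2.5, 2.0]
opening: 0.0355
gripper_force: 12.0
```

```bash
python3 step.py '[0.005,0.005,0.005,0.005,0.005]' 5 -0.017
```

```text
innov 0.0029
t 10.08 th_dep -0.0135 th_red -0.0110 a_meas -0.021 a_cmd -0.023 F [-1.  -2.5  2. ] n (np.int64(870), np.int64(525))
est th -0.0136 w -0.008 p1 4.01 p2 6.04 d 0.09
plan a [-0.009 -0.013 -0.014 -0.014 -0.014] pred [-0.017 -0.001]
row dx -0.001 dy -0.005 dz 0.000
row dx -0.002 dy -0.009 dz 0.000
```

Call:
{"name": "send_rows", "arguments": {"plan": [[[0.6,-0.001,-0.004,0,0],[0.6,-0.001,-0.007,0,0],[0.6,-0.001,-0.007,0,0],[0.6,-0.001,-0.007,0,0],[0.6,-0.001,-0.007,0,0]]]}}

```text
t: 10.55
tool_pos: [0.5059, 0.0275, 0.2716]
orientation: [0.257, 3.131, 0.0]
force: [-0.2, -0.6, 2.9]
opening: 0.0352
gripper_force: 12.0
```

```bash
python3 step.py '[-0.004,-0.007,-0.007,-0.007,-0.007]' 5 -0.017
```

```text
innov 0.0015
t 10.55 th_dep -0.0164 th_red -0.0168 a_meas -0.012 a_cmd -0.012 F [-0.2 -0.6  2.9] n (np.int64(871), np.int64(531))
est th -0.0165 w -0.004 p1 4.01 p2 6.03 d 0.09
plan a [-0.013 -0.015 -0.014 -0.014 -0.014] pred [-0.017  0.   ]
row dx 0.000 dy 0.000 dz -0.000
row dx 0.000 dy 0.000 dz -0.000
```

Call:
{"name": "send_rows", "arguments": {"plan": [[[0.6,0,0,0,0],[0.6,0,0,0,0],[0.6,0,0,0,0],[0.6,0,0,0,0],[0.6,0,0,0,0]]]}}

```text
t: 11.02
tool_pos: [0.5058, 0.0274, 0.2716]
orientation: [-0.257, -3.131, -0.0]
force: [1.0, 0.4, 1.4]
opening: 0.0354
gripper_force: 12.0
```

```bash
python3 step.py '[0,0,0,0,0]' 5 -0.017
```

```text
innov -0.0030
t 11.02 th_dep -0.0201 th_red -0.0210 a_meas -0.011 a_cmd -0.012 F [1.  0.4 1.4] n (np.int64(884), np.int64(532))
est th -0.0200 w -0.007 p1 4.01 p2 6.03 d 0.08
plan a [-0.001 -0.017 -0.013 -0.012 -0.013] pred [-0.02   0.009]
row dx -0.001 dy -0.004 dz 0.000
row dx -0.001 dy -0.007 dz 0.000
```

Call:
{"name": "send_rows", "arguments": {"plan": [[[0.6,-0.001,-0.005,0,0],[0.6,-0.001,-0.009,0,0],[0.6,-0.001,-0.009,0,0],[0.6,-0.001,-0.009,0,0],[0.6,-0.001,-0.009,0,0]]]}}

```text
t: 11.48
tool_pos: [0.5057, 0.0258, 0.2717]
orientation: [0.257, 3.131, 0.001]
force: [0.5, 1.7, 1.2]
opening: 0.0353
gripper_force: 12.0
```

```bash
python3 step.py '[-0.005,-0.009,-0.009,-0.009,-0.009]' 5 -0.017
```

```text
innov 0.0004
t 11.48 th_dep -0.0194 th_red -0.0211 a_meas 0.002 a_cmd 0.002 F [0.5 1.7 1.2] n (np.int64(877), np.int64(527))
est th -0.0194 w 0.012 p1 4.01 p2 6.03 d 0.09
plan a [-0.025 -0.011 -0.012 -0.013 -0.013] pred [-0.015 -0.004]
row dx 0.001 dy 0.009 dz -0.000
row dx 0.003 dy 0.017 dz -0.000
```

Call:
{"name": "send_rows", "arguments": {"plan": [[[0.6,0.001,0.008,0,0],[0.6,0.002,0.014,0,0],[0.6,0.002,0.014,0,0],[0.6,0.002,0.014,0,0],[0.6,0.002,0.014,0,0]]]}}

```text
t: 11.95
tool_pos: [0.506, 0.0281, 0.2716]
orientation: [-0.258, -3.131, 0.001]
force: [-1.2, -1.6, 1.0]
opening: 0.0349
gripper_force: 12.0
```

```bash
python3 step.py '[0.008,0.014,0.014,0.014,0.014]' 5 -0.017
```

```text
innov -0.0040
t 11.95 th_dep -0.0179 th_red -0.0181 a_meas -0.017 a_cmd -0.020 F [-1.2 -1.6  1. ] n (np.int64(877), np.int64(531))
est th -0.0176 w -0.004 p1 4.00 p2 6.03 d 0.08
plan a [-0.002 -0.013 -0.011 -0.01  -0.01 ] pred [-0.019  0.005]
row dx -0.001 dy -0.006 dz 0.000
row dx -0.002 dy -0.012 dz 0.000
```

Call:
{"name": "send_rows", "arguments": {"plan": [[[0.6,-0.001,-0.006,0,0],[0.6,-0.002,-0.01,0,0],[0.6,-0.002,-0.01,0,0],[0.6,-0.002,-0.01,0,0],[0.6,-0.002,-0.01,0,0]]]}}

```text
t: 12.42
tool_pos: [0.5056, 0.0265, 0.2716]
orientation: [-0.257, -3.131, -0.001]
force: [0.9, 0.6, 0.3]
opening: 0.0354
gripper_force: 12.0
```

```bash
python3 step.py '[-0.006,-0.01,-0.01,-0.01,-0.01]' 5 -0.017
```

```text
innov 0.0028
t 12.42 th_dep -0.0169 th_red -0.0165 a_meas -0.004 a_cmd -0.005 F [0.9 0.6 0.3] n (np.int64(884), np.int64(543))
est th -0.0171 w 0.007 p1 4.00 p2 6.03 d 0.08
plan a [-0.021 -0.01  -0.012 -0.012 -0.012] pred [-0.015 -0.004]
row dx 0.001 dy 0.005 dz -0.000
row dx 0.002 dy 0.010 dz -0.000
```

Call:
{"name": "send_rows", "arguments": {"plan": [[[0.6,0.001,0.005,0,0],[0.6,0.002,0.008,0,0],[0.6,0.002,0.008,0,0],[0.6,0.002,0.008,0,0],[0.6,0.002,0.008,0,0]]]}}

```text
t: 12.88
tool_pos: [0.506, 0.0278, 0.2716]
orientation: [-0.258, -3.131, 0.0]
force: [0.3, -0.8, 1.3]
opening: 0.0351
gripper_force: 12.0
```

```bash
python3 step.py '[0.005,0.008,0.008,0.008,0.008]' 5 -0.017
```

```text
innov 0.0009
t 12.88 th_dep -0.0133 th_red -0.0108 a_meas -0.015 a_cmd -0.017 F [ 0.3 -0.8  1.3] n (np.int64(883), np.int64(532))
est th -0.0134 w 0.004 p1 4.00 p2 6.03 d 0.09
plan a [-0.022 -0.008 -0.012 -0.013 -0.013] pred [-0.014 -0.009]
row dx 0.000 dy 0.002 dz -0.000
row dx 0.001 dy 0.003 dz -0.000
```

Call:
{"name": "send_rows", "arguments": {"plan": [[[0.6,0.001,0.004,0,0],[0.6,0.001,0.005,0,0],[0.6,0.001,0.005,0,0],[0.6,0.001,0.005,0,0],[0.6,0.001,0.005,0,0]]]}}

```text
t: 13.35
tool_pos: [0.5062, 0.0288, 0.2716]
orientation: [-0.258, -3.131, 0.0]
force: [-0.4, -2.6, 1.8]
opening: 0.0353
gripper_force: 12.0
```

```bash
python3 step.py '[0.004,0.005,0.005,0.005,0.005]' 5 -0.017
```

```text
innov 0.0012
t 13.35 th_dep -0.0136 th_red -0.0113 a_meas -0.022 a_cmd -0.025 F [-0.4 -2.6  1.8] n (np.int64(876), np.int64(527))
est th -0.0137 w -0.009 p1 3.99 p2 6.02 d 0.09
plan a [-0.007 -0.013 -0.014 -0.013 -0.013] pred [-0.017 -0.   ]
row dx -0.001 dy -0.006 dz 0.000
row dx -0.002 dy -0.012 dz 0.000
```

Call:
{"name": "send_rows", "arguments": {"plan": [[[0.6,-0.001,-0.005,0,0],[0.6,-0.002,-0.01,0,0],[0.6,-0.002,-0.01,0,0],[0.6,-0.002,-0.01,0,0],[0.6,-0.002,-0.01,0,0]]]}}

```text
t: 13.82
tool_pos: [0.5059, 0.0271, 0.2717]
orientation: [0.257, 3.131, 0.001]
force: [0.1, -0.3, 1.7]
opening: 0.0352
gripper_force: 12.0
```

```bash
python3 step.py '[-0.005,-0.01,-0.01,-0.01,-0.01]' 5 -0.017
```

```text
innov 0.0015
t 13.82 th_dep -0.0165 th_red -0.0165 a_meas -0.009 a_cmd -0.009 F [ 0.1 -0.3  1.7] n (np.int64(874), np.int64(534))
est th -0.0166 w -0.001 p1 3.99 p2 6.02 d 0.09
plan a [-0.015 -0.014 -0.014 -0.014 -0.014] pred [-0.017 -0.001]
row dx 0.000 dy 0.002 dz -0.000
row dx 0.001 dy 0.004 dz -0.000
```

Call:
{"name": "send_rows", "arguments": {"plan": [[[0.6,0,0.001,0,0],[0.6,0,0.001,0,0],[0.6,0,0.001,0,0],[0.6,0,0.001,0,0],[0.6,0,0.001,0,0]]]}}

```text
t: 14.28
tool_pos: [0.5058, 0.0272, 0.2716]
orientation: [0.257, 3.131, 0.0]
force: [0.1, -0.2, 0.5]
opening: 0.0353
gripper_force: 12.0
```

```bash
python3 step.py '[0.001,0.001,0.001,0.001,0.001]' 3 0.4 0.1
```

```text
innov -0.0015
t 14.28 th_dep -0.0170 th_red -0.0171 a_meas -0.009 a_cmd -0.011 F [ 0.1 -0.2  0.5] n (np.int64(877), np.int64(535))
est th -0.0169 w 0.002 p1 3.99 p2 6.02 d 0.09
plan a [ 0.102 -0.033 -0.061 -0.064 -0.073] pred [-0.002  0.119]
row dx -0.006 dy -0.036 dz -0.001
row dx -0.012 dy -0.072 dz -0.003
```

Held for over 7 s. Now lowering.

Call:
{"name": "send_rows", "arguments": {"plan": [[[0.6,-0.005,-0.03,0,0],[0.6,-0.01,-0.06,-0.003,0],[0.6,-0.01,-0.06,-0.003,0]]]}}

```text
t: 14.58
tool_pos: [0.5037, 0.0143, 0.2712]
orientation: [0.258, 3.131, -0.0]
force: [-1.2, 0.9, 2.6]
opening: 0.0353
gripper_force: 12.0
```

```bash
python3 step.py '[-0.03,-0.06,-0.06]' 3 0.4 0.1
```

```text
innov 0.0008
t 14.58 th_dep -0.0082 th_red -0.0088 a_meas 0.091 a_cmd 0.083 F [-1.2  0.9  2.6] n (np.int64(871), np.int64(525))
est th -0.0083 w 0.083 p1 3.99 p2 6.02 d 0.09
plan a [-0.041 -0.039 -0.048 -0.067 -0.081] pred [0.03  0.097]
row dx 0.007 dy 0.039 dz 0.002
row dx 0.013 dy 0.079 dz 0.002
```

Call:
{"name": "send_rows", "arguments": {"plan": [[[0.6,0.007,0.04,0.002,0],[0.6,0.013,0.08,0.002,0],[0.6,0.013,0.08,0.002,0]]]}}

```text
t: 14.88
tool_pos: [0.5067, 0.0322, 0.2715]
orientation: [0.257, 3.131, -0.0]
force: [-0.1, -1.5, 3.5]
opening: 0.0352
gripper_force: 12.0
```

```bash
python3 step.py '[0.04,0.08,0.08]' 3 0.4 0.1
```

```text
innov -0.0034
t 14.88 th_dep 0.0215 th_red 0.0236 a_meas -0.049 a_cmd -0.042 F [-0.1 -1.5  3.5] n (np.int64(869), np.int64(509))
est th 0.0219 w 0.089 p1 3.95 p2 5.98 d 0.08
plan a [-0.013 -0.049 -0.068 -0.082 -0.094] pred [0.053 0.103]
row dx -0.002 dy -0.009 dz 0.000
row dx -0.003 dy -0.019 dz 0.001
```

Call:
{"name": "send_rows", "arguments": {"plan": [[[0.6,-0.002,-0.008,0,0],[0.6,-0.002,-0.015,0,0],[0.6,-0.002,-0.015,0,0]]]}}

```text
t: 15.18
tool_pos: [0.5062, 0.0284, 0.2715]
orientation: [0.257, 3.131, 0.001]
force: [0.0, 2.3, 3.9]
opening: 0.0355
gripper_force: 12.0
```

```bash
python3 step.py '[-0.008,-0.015,-0.015]' 3 0.4 0.1
```

```text
innov -0.0032
t 15.18 th_dep 0.0447 th_red 0.0446 a_meas -0.019 a_cmd -0.019 F [0.  2.3 3.9] n (np.int64(864), np.int64(497))
est th 0.0450 w 0.085 p1 3.95 p2 5.94 d 0.07
plan a [-0.031 -0.058 -0.075 -0.089 -0.102] pred [0.078 0.102]
row dx 0.001 dy 0.004 dz -0.000
row dx 0.001 dy 0.008 dz -0.000
```

Call:
{"name": "send_rows", "arguments": {"plan": [[[0.6,0.001,0.005,0,0],[0.6,0.001,0.008,0,0],[0.6,0.001,0.008,0,0]]]}}

```text
t: 15.48
tool_pos: [0.5062, 0.0296, 0.2714]
orientation: [0.258, 3.131, -0.0]
force: [0.3, -0.2, 2.8]
opening: 0.0351
gripper_force: 12.0
```

```bash
python3 step.py '[0.005,0.008,0.008]' 3 0.4 0.1
```

```text
innov -0.0044
t 15.48 th_dep 0.0684 th_red 0.0691 a_meas -0.029 a_cmd -0.031 F [ 0.3 -0.2  2.8] n (np.int64(854), np.int64(489))
est th 0.0688 w 0.085 p1 3.98 p2 5.90 d 0.05
plan a [-0.035 -0.064 -0.08  -0.094 -0.106] pred [0.101 0.102]
row dx 0.000 dy 0.001 dz -0.000
row dx 0.000 dy 0.002 dz -0.000
```

Call:
{"name": "send_rows", "arguments": {"plan": [[[0.6,0.001,0.004,0,0],[0.6,0.001,0.008,0,0],[0.6,0.001,0.008,0,0]]]}}

```text
t: 15.78
tool_pos: [0.5064, 0.031, 0.2713]
orientation: [-0.258, -3.131, 0.001]
force: [0.7, -2.9, 2.7]
opening: 0.0351
gripper_force: 12.0
```

```bash
python3 step.py '[0.004,0.008,0.008]' 3 0.4 0.1
```

```text
innov 0.0013
t 15.78 th_dep 0.0969 th_red 0.0968 a_meas -0.039 a_cmd -0.044 F [ 0.7 -2.9  2.7] n (np.int64(837), np.int64(468))
est th 0.0967 w 0.095 p1 3.97 p2 5.91 d 0.06
plan a [-0.063 -0.08  -0.094 -0.11  -0.122] pred [0.131 0.1  ]
row dx 0.001 dy 0.006 dz -0.000
row dx 0.002 dy 0.012 dz -0.001
```

Call:
{"name": "send_rows", "arguments": {"plan": [[[0.6,0.001,0.008,0,0],[0.6,0.002,0.015,-0.001,0],[0.6,0.002,0.015,-0.001,0]]]}}

```text
t: 16.08
tool_pos: [0.5068, 0.0344, 0.2712]
orientation: [-0.257, -3.131, 0.001]
force: [0.1, -3.1, 1.6]
opening: 0.0355
gripper_force: 12.0
```

```bash
python3 step.py '[0.008,0.015,0.015]' 3 0.4 0.08
```

```text
innov 0.0022
t 16.08 th_dep 0.1283 th_red 0.1273 a_meas -0.065 a_cmd -0.067 F [ 0.1 -3.1  1.6] n (np.int64(820), np.int64(457))
est th 0.1281 w 0.102 p1 3.95 p2 5.94 d 0.06
plan a [-0.111 -0.094 -0.103 -0.119 -0.13 ] pred [0.161 0.075]
row dx 0.002 dy 0.014 dz -0.001
row dx 0.005 dy 0.028 dz -0.003
```

Call:
{"name": "send_rows", "arguments": {"plan": [[[0.6,0.002,0.014,-0.001,0],[0.6,0.005,0.028,-0.003,0],[0.6,0.005,0.028,-0.003,0]]]}}

```text
t: 16.38
tool_pos: [0.5079, 0.0405, 0.2706]
orientation: [-0.257, -3.131, -0.0]
force: [0.4, -3.2, 2.9]
opening: 0.0355
gripper_force: 12.0
```

```bash
python3 step.py '[0.014,0.028,0.028]' 3 0.4 0.08
```

```text
innov 0.0002
t 16.38 th_dep 0.1572 th_red 0.1562 a_meas -0.113 a_cmd -0.111 F [ 0.4 -3.2  2.9] n (np.int64(799), np.int64(438))
est th 0.1572 w 0.080 p1 3.95 p2 5.94 d 0.06
plan a [-0.088 -0.108 -0.123 -0.135 -0.144] pred [0.184 0.081]
row dx -0.001 dy -0.007 dz 0.001
row dx -0.003 dy -0.015 dz 0.001
```

Call:
{"name": "send_rows", "arguments": {"plan": [[[0.6,-0.001,-0.006,0,0],[0.6,-0.001,-0.01,0,0],[0.6,-0.001,-0.01,0,0]]]}}

```text
t: 16.68
tool_pos: [0.5077, 0.0384, 0.2709]
orientation: [0.257, 3.131, 0.002]
force: [-0.4, 2.2, 4.3]
opening: 0.0351
gripper_force: 12.0
```

```bash
python3 step.py '[-0.006,-0.01,-0.01]' 3 0.4 0.08
```

```text
innov 0.0003
t 16.68 th_dep 0.1794 th_red 0.1774 a_meas -0.097 a_cmd -0.095 F [-0.4  2.2  4.3] n (np.int64(799), np.int64(420))
est th 0.1793 w 0.074 p1 3.95 p2 5.94 d 0.06
plan a [-0.103 -0.121 -0.133 -0.146 -0.156] pred [0.2 0. ]
row dx 0.000 dy 0.003 dz -0.000
row dx 0.001 dy 0.005 dz -0.001
```

Contact is due at about 0.08 rad/s. Hold until it rests, then ease the knob right.

Call:
{"name": "send_rows", "arguments": {"plan": [[[0.6,0.001,0.003,0,0],[0.6,0.001,0.003,0,0],[0.6,0.001,0.003,0,0],[0.6,0.001,0.003,0,0],[0.6,0.001,0.003,0,0],[0.6,0.001,0.003,0,0]]]}}

```text
t: 17.23
tool_pos: [0.5078, 0.0387, 0.2709]
orientation: [0.257, 3.131, 0.0]
force: [-1.1, 1.7, 4.9]
opening: 0.0353
gripper_force: 12.0
```

```bash
python3 step.py '[0.003,0.003,0.003,0.003,0.003,0.003]' 3 0.4 0.08
```

```text
innov -0.0088
t 17.23 th_dep 0.1912 th_red 0.1786 a_meas -0.100 a_cmd -0.100 F [-1.1  1.7  4.9] n (np.int64(786), np.int64(418))
est th 0.1995 w 0.000 p1 3.95 p2 5.94 d 0.06
plan a [-0.028 -0.132 -0.154 -0.156 -0.163] pred [0.2 0. ]
row dx -0.004 dy -0.023 dz 0.002
row dx -0.008 dy -0.046 dz 0.003
```

Call:
{"name": "send_rows", "arguments": {"plan": [[[0.6,-0.002,-0.008,0,0],[0.6,-0.003,-0.016,0.001,0],[0.6,-0.003,-0.02,0.001,0],[0.6,-0.003,-0.02,0.001,0]]]}}

```text
t: 17.62
tool_pos: [0.5073, 0.0346, 0.2709]
orientation: [0.258, 3.131, 0.0]
force: [-0.5, 2.2, 3.8]
opening: 0.0352
gripper_force: 12.0
```

```bash
python3 step.py '[-0.008,-0.016,-0.02,-0.02]' 3 0.4 0.08
```

```text
innov -0.0227
t 17.62 th_dep 0.1773 th_red 0.1773 a_meas -0.067 a_cmd -0.069 F [-0.5  2.2  3.8] n (np.int64(801), np.int64(423))
est th 0.1987 w 0.000 p1 3.95 p2 5.94 d 0.06
plan a [-0.04  -0.132 -0.151 -0.155 -0.163] pred [0.2 0. ]
row dx -0.002 dy -0.009 dz 0.001
row dx -0.003 dy -0.018 dz 0.001
```

Call:
{"name": "send_rows", "arguments": {"plan": [[[0.6,0,0,0,0],[0.6,0,0,0,0]]]}}

```text
t: 17.83
tool_pos: [0.5072, 0.0346, 0.2708]
orientation: [-0.257, -3.131, -0.0]
force: [-0.4, 1.8, 4.0]
opening: 0.0354
gripper_force: 12.0
```

```bash
python3 step.py '[0,0]' 3 0.4 0.08 | sed -n 2p; python3 step.py '[]' 3 0.4 0.08| sed -n 2p
```

```text
t 17.83 th_dep 0.1776 th_red 0.1773 a_meas -0.067 a_cmd -0.069 F [-0.4  1.8  4. ] n (np.int64(790), np.int64(426))
t 17.88 th_dep 0.1782 th_red 0.1777 a_meas -0.067 a_cmd -0.069 F [-0.5  1.8  3.9] n (np.int64(795), np.int64(424))
```

Call:
{"name": "send_rows", "arguments": {"plan": [[[0.6,0,0,0,0],[0.6,0,0,0,0],[0.6,0,0,0,0],[0.6,0,0,0,0],[0.6,0,0,0,0],[0.6,0,0,0,0],[0.6,0,-0.005,0,0],[0.6,-0.001,-0.01,0,0]]]}}

```text
t: 18.6
tool_pos: [0.507, 0.0326, 0.2709]
orientation: [0.257, 3.131, 0.0]
force: [0.2, 2.8, 4.8]
opening: 0.035
gripper_force: 12.0
```

```bash
python3 step.py '[0,0,0,0,0,0,-0.005,-0.01]' 3 0.4 0.08 | sed -n 2p; python3 step.py '[]' 3 0.4 0.08| sed -n 2p
```

```text
t 18.60 th_dep 0.1932 th_red 0.1753 a_meas -0.052 a_cmd -0.053 F [0.2 2.8 4.8] n (np.int64(788), np.int64(414))
t 18.65 th_dep 0.1923 th_red 0.1784 a_meas -0.050 a_cmd -0.053 F [-0.4  1.9  3.6] n (np.int64(779), np.int64(405))
```

Call:
{"name": "send_rows", "arguments": {"plan": [[[0.6,0,0,0,0],[0.6,0,0,0,0],[0.6,0,-0.005,0,0],[0.6,-0.002,-0.01,0,0],[0.6,-0.003,-0.015,0,0],[0.6,-0.003,-0.02,0,0],[0.6,-0.004,-0.025,0,0],[0.6,-0.005,-0.03,0,0],[0.6,-0.006,-0.035,0,0],[0.6,-0.007,-0.04,0,0],[0.6,-0.007,-0.045,0,0],[0.6,-0.008,-0.05,0,0]]]}}

```text
t: 19.7
tool_pos: [0.5054, 0.0224, 0.2708]
orientation: [-0.258, -3.131, 0.0]
force: [0.6, 2.4, 3.9]
opening: 0.0351
gripper_force: 12.0
```

```bash
python3 step.py '[0,0,-0.005,-0.01,-0.015,-0.02,-0.025,-0.03,-0.035,-0.04,-0.045,-0.05]' 3 0.4 0.08 | sed -n 2p; python3 step.py '[]' 3 0.4 0.08| sed -n 2p
```

```text
t 19.70 th_dep 0.1968 th_red 0.1709 a_meas 0.027 a_cmd 0.025 F [0.6 2.4 3.9] n (np.int64(791), np.int64(411))
t 19.75 th_dep 0.1973 th_red 0.1712 a_meas 0.028 a_cmd 0.025 F [-0.1  2.5  2.2] n (np.int64(779), np.int64(415))
```

Call:
{"name": "send_rows", "arguments": {"plan": [[[0.6,-0.002,-0.013,-0.001,0],[0.6,-0.004,-0.026,-0.002,0],[0.6,-0.006,-0.04,-0.003,0],[0.6,-0.009,-0.053,-0.004,0],[0.6,-0.011,-0.066,-0.006,0],[0.6,-0.013,-0.08,-0.008,0],[0.6,-0.016,-0.093,-0.01,0],[0.6,-0.018,-0.106,-0.012,0],[0.6,-0.02,-0.12,-0.014,0],[0.6,-0.022,-0.13,-0.016,0],[0.6,-0.022,-0.13,-0.016,0],[0.6,-0.022,-0.13,-0.016,0]]]}}

```text
t: 20.8
tool_pos: [0.501, -0.0036, 0.2676]
orientation: [-0.258, -3.131, 0.0]
force: [0.3, 1.8, 2.9]
opening: 0.0351
gripper_force: 12.0
```

```bash
python3 step.py '[-0.013,-0.026,-0.04,-0.053,-0.066,-0.08,-0.093,-0.106,-0.12,-0.13,-0.13,-0.13]' 3 0.4 0.08 | sed -n 2p
```

```text
t 20.80 th_dep 0.2015 th_red 0.1682 a_meas 0.233 a_cmd 0.230 F [0.3 1.8 2.9] n (np.int64(786), np.int64(418))
```

Resting on cork with the tiller near relaxed. Release, then lift clear.

Call:
{"name": "send_rows", "arguments": {"plan": [[[0.2,0,0,0,0],[0,0,0,0,0],[-0.3,0,0,0,0],[-0.4,0,0,0,0],[-0.4,0,0,0,0],[-0.4,0,0,0.05,0],[-0.4,0,0,0.15,0],[-0.4,0,0,0.3,0],[-0.4,0,0,0.45,0],[-0.4,0,0,0.6,0],[-0.4,-0.1,0,0.7,0],[-0.4,-0.2,0,0.7,0],[-0.4,-0.2,0,0.7,0],[-0.4,-0.2,0,0.7,0],[-0.4,-0.2,0,0.7,0],[-0.4,-0.2,0,0.7,0],[-0.4,-0.2,0,0.7,0],[-0.4,-0.2,0,0.7,0]]]}}

```text
t: 22.35
tool_pos: [0.4612, -0.0034, 0.4069]
orientation: [-0.257, -3.13, -0.0]
force: [-0.4, -0.1, 0.2]
opening: 0.0648
gripper_force: 0.0
```

Run:
```python
from est import *
for _ in range(2):
    r,p,d,s=measure();print(s["t"],r["dep"],s["force"],s["opening"],s["tool_pos"])
cv2.imwrite("pics/end.png",cv2.resize(p[120:330,180:340],None,fx=2.8,fy=2.8,interpolation=cv2.INTER_CUBIC))
```

```text
22.35 (np.float64(0.20102856381660972), np.float64(0.2098178304804714), np.int64(790), np.int64(417)) [-0.40121448 -0.13183638  0.23860366] 0.06482637882305699 [ 0.46117991 -0.00343902  0.40691282]
22.4 (np.float64(0.2008387627594614), np.float64(0.2099199601022397), np.int64(785), np.int64(409)) [-6.85035883e-02 -8.03495652e-04 -1.34143066e+00] 0.0649785618002461 [ 0.46117729 -0.00343311  0.40701382]
```

View pics/end.png

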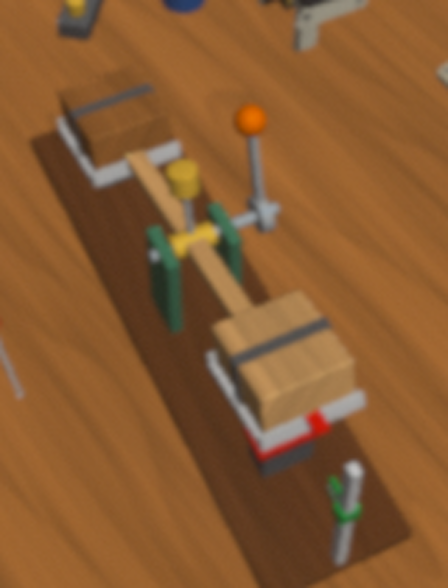

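The final view shows the left end raised, the right end down on the cork rest, the knob free and the hand clear.

```bash
python3 -c "
from plant import order;print(order.close_job())"
```

```text
the job is handed in; nothing more can be done
None
```

The job is handed in, and by my camera measurements it met the task; the judge returned no verdict. I balanced the pointer at the flag for over 7 s. The beam then went down onto the cork rest at about 0.08 rad/s with one small bounce, and I let go of the knob with the hand clear.

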